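# Clamp the sample bar in the thickness gauge until the ratchet knob slips

### The job

Get the long wooden sample bar ready for measuring: lay it lengthwise along the rail of the thickness gauge, pushed in under the spindle until its end is right up against the column. Then turn the knob on top of the gauge clockwise, regripping as often as needed, until the spindle foot presses on the bar and the knob's slip clutch gives; stop within a quarter turn of slipping, let go and leave the bar clamped. Leave the other things on the table where they are.

Things in the scene. Friction and masses are not known exactly. Their poses are not given: they have to be found in the camera images.
- gauge: Bench thickness gauge, fixed to the table, grey and steel. Origin on its vertical spindle axis at table level, z up; its open side faces its -x. Base plate 250 (x -145 to +105) x 110 x 15 mm. Overhanging head at z = 125 to 160 mm, 50 mm wide, reaching forward to x = -25. Screw: the knob on top drives a thin thimble (36 mm diameter, z 164 to 176), which lowers the foot.
- rail_end (a point): Point on the gauge's steel rail, on its flat top (40 mm high) at the column's front face, 35 mm behind the spindle axis (gauge x = +35, y = 0). The rail is 24 mm wide and runs from here 150 mm forward, along the gauge's -x. The column (70 mm wide, x +35 to +80, 160 mm high) is the end stop: its front face is upright and square to the rail.
- foot: Round steel spindle foot, 26 mm diameter, 10 mm high, on the spindle axis under the head; origin at the centre of its flat underside. It only moves up and down: down 30 mm per full clockwise turn of the thimble. Its underside starts 79 to 86 mm above the table, 9 to 16 mm above the top (70 mm) of a bar lying on the rail.
- cap_grip (a point): Centre of the knob: round, upright, fluted dark steel, 42 mm diameter, 36 mm high, on the spindle axis, z = 178 to 214 mm, height constant. Turned clockwise (from above) it carries the thimble along and lowers the foot, at about 0.17 N m. Once the foot presses firmly (about 25 N) the clutch slips at a steady 0.3 N m: knob turns, thimble and foot stand. The screw holds when let go.
- cap (a joint): Slip of the clutch: angle of the knob relative to the thimble, rad, 0 at the start, growing when the knob is turned clockwise (from above) past the thimble. It stays near 0 while the thimble turns along.
- bar_center (a point): Centre of the loose wooden sample bar, 180 (x) x 40 (y) x 30 (z) mm, 0.10 to 0.19 kg, lying flat on the table; its ends are alike. Home on the rail, its centre is at x = -55, y = 0, z = 55 mm in the gauge's frame (ends at x = -145 and +35), its long axis along the gauge's x, overhanging the rail by 8 mm each side.
- bar: The same bar; origin at the centre of its underside, axes as above.
- puck_center (a point): Centre of a loose wooden disc, 64 mm diameter, 30 mm high: a bystander.
- block_center (a point): Centre of a loose square wooden block, 65 x 65 x 30 mm: a bystander.
- tumbler: White plastic tumbler, 84 mm diameter, 170 mm high, origin at the centre of its underside: a bystander.
- mug: Glass mug, 80 mm diameter, 85 mm high, origin under its centre: a bystander.
- jug: Clear measuring jug with a handle, 96 mm diameter, 110 mm high, origin under its centre: a bystander.
- bottle: Green bottle, 72 mm diameter, 200 mm high, origin under its centre: a bystander.
- spoon: Steel spoon, 170 mm long, lying on the table, origin under its middle: a bystander.
Not all that is in view belongs to the job. There is more than one size of the bar; the job needs the largest.

How it is judged:
On the way, in this order (a step that is already met when the one before it is completed fails the run):
1. the bar lies along the rail with its end against the column, under the spindle (x of bar_center in the frame of gauge between -0.061 and -0.049 m and y of bar_center in the frame of gauge between -0.01 and 0.01 m and z of bar_center in the frame of gauge between 0.051 and 0.0585 m and angle between the x axis of bar_center and the x axis of gauge, either way round below 0.12 rad), for 0.2 s.
2. the foot presses on the bar and the clutch has slipped (all of step 1 and contact force between foot and bar above 8 N and value of joint cap above 0.1 rad), for 0.2 s.
At the end, for the whole second after the job is handed in: The bar lies on the rail along the gauge's x (within 0.12 rad), its end within 6 mm of the column, centred within 10 mm, and at rest; the spindle foot presses on it with more than 8 N; the clutch has slipped by more than 0.1 rad and less than 1.75 rad; the robot has let go (all of step 2 and value of joint cap below 1.75 rad and linear speed of bar below 0.01 m/s); the robot touches nothing.
It fails at once if the clutch is made to slip more than about a quarter turn (value of joint cap above 1.75 rad).
It fails at once if another thing on the table is moved by more than 40 mm (distance of any of puck_center, block_center, tumbler, mug, jug, bottle, spoon from where it was at the start of the episode above 0.04 m).
It also fails if it takes over 70 s, if anything falls off the work surface, if the arm or the gripper's body presses on something with over 40 N, if the wrist force passes 120 N, or if a joint passes its speed limit or range.

### The arm

A 6-joint arm with a two-finger parallel gripper is mounted at the origin on the work surface. World frame = base frame: x ahead of the robot, y to its left, z up, the work surface at z = 0. Lengths are in m, angles in rad, forces in N, time in s.
With the tool pointing down it reaches from about 0.325 to 0.775 m from the base axis. Payload 9.3 kg.
Tool frame: the origin (TCP) lies at the very end of the fingers, on their centre line; the grasp point (between the pads) lies 19 mm behind it; z points along the fingers, y is the line along which they close (so a half turn about z gives the same grasp; the last joint's range is limited). The gripper opens to 85 mm and grips with 20 to 120 N. Pads are 22 mm wide; open, the fingers measure 114 mm over their backs; the gripper's body (76 mm by 85 mm) begins 54 mm behind the grasp point. The pads swing forward as they close: fully open they stand 13 mm farther back than shut.
Start: joints at [-1.299, 0.259, 0.021, 1.334, 0, 1.418], TCP at [0.227, -0.501, 0.231] pointing down, gripper open.
Joint ranges: [-3.04, 3.04], [-0.91, 1.82], [-1.04, 1.36], [-1.92, 1.95], [-1.52, 1.45], [-3.14, 3.14]. Speed limits (rad/s): [2.22, 2.22, 2.79, 3.14, 3.14, 3.14].

### API

Orientations are given as a unit quaternion [w, x, y, z].
In Python, from cell import read_state, optics, r, finder gives the robot as it stands.
- The arm moves only by the shell command python3 -m crank 'ROWS'. ROWS is JSON, a list of rows, each a list of 7 numbers: the shift along the world's x, y, z in units of 25 mm (1.0 is 25 mm), then the turn, a rotation vector about the world's x, y, z in units of 5 degrees (1.0 is 5 degrees), then the opening in per cent of the stroke, from 0 (shut) to 100 (fully open). In form: [[tx, ty, tz, wx, wy, wz, hand], ...]. A call has 1 to 10 rows; each row is the pose to reach, as a shift and turn from the pose commanded when the call began; what a row does not reach only later rows make up. A row lasts 1/10 s, in which the tool goes at most 50 mm and 8.59 degrees, less where a joint would pass 70% of its speed; a pose out of reach is approached as far as the arm can. A call with a gripper value outside its range is refused whole. The fingers move at their own pace and stop on an object; the grip force is fixed at half the most. Time passes only in rows, so rows that repeat a pose let the fingers close. It gives the time, the measured TCP pose, the force, the opening and the grip force at its end, in the units of the state.
- read_state(): the state, without advancing time (a new reading comes with each control period).
- optics.capture(name): name is "side" or "top"; returns a dict with "pixels" (480x640x3 uint8, blue, green, red), "mtx" (3x3 intrinsics, pixels), "rvec" (rotation vector, rad) and "tvec" (3), from world to camera coordinates, as OpenCV has them. Camera axes: x right, y down, z forward; pixel columns grow to the right and rows downward; lengths in m; the calibration is good to about 2 mm. A picture is of the moment at which its call begins. There is no depth.
- r.close_job(): hands the job in; it is judged then, once.
Trained networks look in the newest picture that a camera, given by its name, has taken for a name from the list of things; names that differ only in an ending like _2 or _b are one class to them, and where a whole thing is asked for, a point or a joint stands for the part that bears it (a point fixed in the world has none). Each returns a list of dicts, best first, with "p" (0 to 1); they miss things now and then, are a little off and sometimes report something else, mostly with a low value. They report only what shows in the picture. A call takes as long as a camera call. They do not tell look-alikes from the thing itself.
- finder.search_frame(camera, target): "rect" ([left, top, width, height] in pixels, round what is visible of it).
- finder.place_of(camera, target): "location" ([row, column] in pixels: a listed point, or the origin of a listed thing).
The state is a dict: "clock": time; "joint_pos": joint angles; "qd": joint speeds; "tau": joint torques, N m; "eef_pos": TCP position; "tcp_rot": TCP orientation; "force": force on the tool from outside, world axes, zero at the start; "torque": the same for the moment, N m; "grip_width": opening from 0.0 (shut) to 1.0 (fully open); "grasp_force": force on a finger pad.
Only numpy, scipy, OpenCV 4.12 (cv2) and the standard library are available. Lean on these libraries where they do the work, as an engineer would, in place of code of your own. Each camera call takes 0.05 s, during which the arm holds its last target. There are 200 camera calls.

## Working session

There is one attempt and no reset: what is moved stays moved. The work goes in short steps, Python scripts to look and compute and a shell command to move; the robot and the scene stay as the last step left them, time stands still between calls to the robot, and variables do not carry over. Pictures are saved under pics/ and viewed, at most 10 in all, crops included, and the job is handed in when it is done.

```bash
mkdir -p pics
cat > h.py <<'E'
import numpy as np, cv2
from cell import read_state, optics, r, finder
def ray(c,px):
    R,_=cv2.Rodrigues(np.array(c["rvec"],float));t=np.array(c["tvec"],float).ravel()
    u=cv2.undistortPoints(np.array([[px]],float),np.array(c["mtx"],float),None).ravel()
    return -R.T@t, R.T@np.array([u[0],u[1],1.])
def onz(c,px,z):
    o,d=ray(c,px); return (o+d*(z-o[2])/d[2]).round(4)
def proj(c,P):
    return cv2.projectPoints(np.array(P,float).reshape(-1,3),np.array(c["rvec"],float),np.array(c["tvec"],float),np.array(c["mtx"],float),None)[0].reshape(-1,2)
E
python3 - <<'E'
from h import *
cs={}
for n in("top","side"):
    c=optics.capture(n); cv2.imwrite(f"pics/{n}0.png",c["pixels"]); cs[n]=c
    o,_=ray(c,(320,240)); print(n,o.round(3))
    for t,z in(("bar_center",.015),("cap_grip",.196),("gauge",0),("rail_end",.04),("puck_center",.015),("block_center",.015),("tumbler",0),("mug",0),("jug",0),("bottle",0),("spoon",0)):
        for d in finder.place_of(n,t)[:3]:
            y,x=d["location"]; print(n,t,round(d["p"],2),(round(x),round(y)),onz(c,(x,y),z))
print(read_state())
E
```

```text
top [ 0.347 -0.024  1.569]
top bar_center 0.96 (349, 288) [ 0.3451 -0.124   0.015 ]
top bar_center 0.8 (398, 262) [ 0.4269 -0.2761  0.015 ]
top bar_center 0.75 (431, 321) [ 0.2484 -0.3789  0.015 ]
top cap_grip 0.45 (292, 188) [0.6182 0.0497 0.196 ]
top gauge 0.8 (298, 200) [0.6211 0.0415 0.    ]
top gauge 0.49 (382, 190) [ 0.658  -0.2275  0.    ]
top rail_end 0.59 (298, 183) [0.6674 0.0395 0.04  ]
top puck_center 0.83 (218, 246) [0.4674 0.2862 0.015 ]
top block_center 0.69 (383, 191) [ 0.6502 -0.2278  0.015 ]
top tumbler 0.66 (218, 174) [0.6989 0.297  0.    ]
top jug 0.64 (453, 221) [ 0.5635 -0.4536  0.    ]
top bottle 0.73 (429, 175) [ 0.7086 -0.3783  0.    ]
top bottle 0.26 (402, 259) [ 0.4396 -0.2904  0.    ]
side [-0.003  0.925  0.799]
side bar_center 0.95 (396, 294) [ 0.3449 -0.1129  0.015 ]
side bar_center 0.68 (390, 251) [ 0.4326 -0.2893  0.015 ]
side cap_grip 0.62 (256, 230) [0.6278 0.0446 0.196 ]
side gauge 0.62 (261, 302) [0.6279 0.0464 0.    ]
side rail_end 0.75 (253, 282) [0.6583 0.0302 0.04  ]
side puck_center 0.68 (267, 381) [0.4649 0.2727 0.015 ]
side block_center 0.71
[... 303 characters left out ...]
': 1.2, 'joint_pos': array([-1.29857847e+00,  2.58634124e-01,  2.15020134e-02,  1.33371981e+00,
       -9.74047824e-06,  1.41819825e+00]), 'qd': array([-1.06454165e-03, -3.58059503e-04, -1.92428397e-04,  9.42535352e-05,
       -1.84094440e-03,  1.58489641e-05]), 'tau': array([ 2.09788013e-04, -5.55404627e+01,  3.44739354e+01,  1.33774050e-03,
        4.49664071e-06, -2.28833170e-05]), 'eef_pos': array([ 0.22667637, -0.50110904,  0.23126097]), 'tcp_rot': array([-2.74555034e-05,  9.77526114e-01,  2.10814362e-01, -6.52303458e-06]), 'force': array([-0.12730595,  0.63457915,  0.67046846]), 'torque': array([0.01446213, 0.00527693, 0.06627075]), 'grasp_force': 0.0, 'grip_width': 1.0039516980521372}
```

View pics/top0.png

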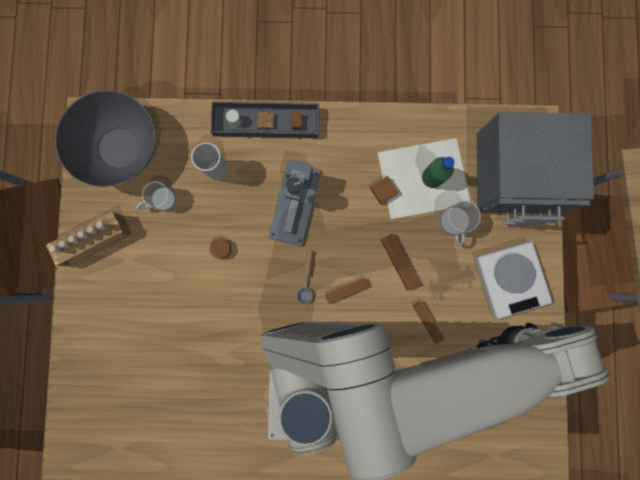

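View pics/side0.png

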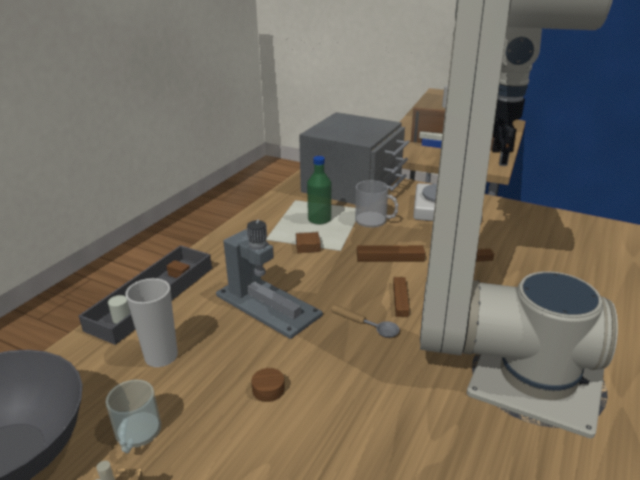

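The top picture shows three look-alike bars at (348,290), (401,262) and (429,321). The puck is at (221,248), the square block at (384,190) and the gauge at about (297,200), with its open end toward the robot. I expect the bar at (401,262) to be the longest, so I'll check its size.

Run:
```python
from h import *
c=optics.capture("top"); im=c["pixels"]
hsv=cv2.cvtColor(im,cv2.COLOR_BGR2HSV)
for x,y in((401,262),(348,290),(429,321),(384,190),(450,270)): print((x,y),hsv[y,x])
crop=cv2.resize(im[160:310,260:460],None,fx=4,fy=4,interpolation=cv2.INTER_CUBIC)
cv2.imwrite("pics/crop0.png",crop)
ref=hsv[262,401].astype(int)
m=((abs(hsv[...,0].astype(int)-ref[0])<7)&(hsv[...,1]>115)&(hsv[...,2]<ref[2]+25)&(hsv[...,2]>30)).astype(np.uint8)*255
n,l,s,cen=cv2.connectedComponentsWithStats(m)
for i in range(1,n):
    if 120<s[i,4]<1500 and 210<cen[i][0]<470 and 170<cen[i][1]<345:
        ys,xs=np.where(l==i)
        P=np.array([onz(c,(x,y),.03)[:2] for x,y in zip(xs,ys)],np.float32)
        (a,b),(w,h),t=cv2.minAreaRect(P); ev,V=np.linalg.eigh(np.cov(P.T))
        print(cen[i].round(1),s[i,4],"c",round(a,4),round(b,4),"wh",round(w,3),round(h,3),"axis",np.degrees(np.arctan2(V[1,1],V[0,1])).round(1))
```

```text
(401, 262) [ 13 129  91]
(348, 290) [ 13 132 110]
(429, 321) [ 13 147  99]
(384, 190) [ 14 137 112]
(450, 270) [ 16 108 123]
[383.3 190.1] 409 c 0.6524 -0.2273 wh 0.066 0.067 axis 121.6
[399.9 261.6] 830 c 0.4283 -0.2801 wh 0.18 0.045 axis -152.0
[221.1 248. ] 303 c 0.4625 0.2733 wh 0.067 0.055 axis -140.3
[346.8 290.4] 419 c 0.3371 -0.1175 wh 0.032 0.134 axis 113.6
[428.6 322.3] 470 c 0.2451 -0.3688 wh 0.137 0.036 axis -147.9
```

View pics/crop0.png

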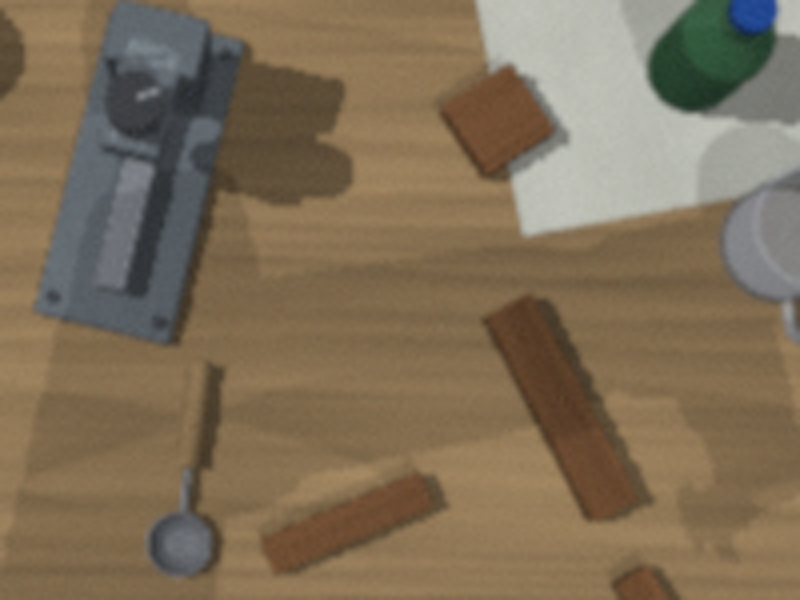

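The crop confirms it: the longest bar is at crop (565,408). It measures 180 x 45 mm, against 134–137 mm for the others. Next I'll fit the gauge pose to its corners in both pictures.

Run:
```python
from h import *
from scipy.optimize import least_squares
cr=lambda x,y:((x+.5)/4-.5+260,(y+.5)/4-.5+160)
ct=optics.capture("top"); cs=optics.capture("side")
M=[-.145,.055,.015];N=[-.145,-.055,.015];B=[.105,-.055,.015];B2=[.105,.055,.015]
T=[(M,cr(38,312)),(N,cr(172,344)),(B,cr(243,42)),([0,0,.214],cr(136,103)),([-.115,.012,.04],cr(96,286)),([-.115,-.012,.04],cr(128,291))]
S=[(M,(291,331)),(N,(319,312)),(B2,(218,295)),([0,0,.196],(257,231))]
def W(p,q):
    c,s=np.cos(p[2]),np.sin(p[2]); return [p[0]+c*q[0]-s*q[1],p[1]+s*q[0]+c*q[1],q[2]]
def f(p,sets): return np.concatenate([(proj(c,[W(p,q) for q,_ in L])-np.array([u for _,u in L])).ravel() for c,L in sets])
for sets in([(ct,T)],[(cs,S)],[(ct,T),(cs,S)]):
    s=least_squares(f,[.62,.045,-.2],args=(sets,),loss="soft_l1"); print(s.x.round(4),np.degrees(s.x[2]).round(2)); print(f(s.x,sets).round(1))
```

```text
[ 0.6254  0.0448 -0.2086] -11.95
[-0.4  0.5  0.3  0.4  0.5 -0.6 -0.1 -0.7  0.1 -0.1 -0.3  0.4]
[ 0.6227  0.0467 -0.2249] -12.88
[-0.3  3.9  4.7 -1.  -2.6 -3.6  0.2  0.3]
[ 0.6251  0.0448 -0.2124] -12.17
[-0.6  0.5  0.1  0.5  0.6 -0.4 -0.1 -0.6  0.  -0.  -0.4  0.5  0.   2.8
  4.4 -2.2 -3.2 -4.  -0.2 -0.3]
```

```bash
python3 -m crank '[[6.8,8.2,0,0,0,17,100],[6.8,8.2,0,0,0,17,100],[6.8,8.2,0,0,0,17,100],[6.8,8.2,0,0,0,17,100],[6.8,8.2,0,0,0,17,100],[6.8,8.2,0,0,0,17,100],[6.8,8.2,0,0,0,17,100],[6.8,8.2,0,0,0,17,100],[6.8,8.2,0,0,0,17,100],[6.8,8.2,0,0,0,17,100]]'
python3 -m crank '[[0,0,-4,0,0,17,100],[0,0,-4,0,0,17,100],[0,0,-4,0,0,17,100],[0,0,-4,0,0,17,100],[0,0,-4,0,0,17,100],[0,0,-4,0,0,17,100],[0,0,-4,0,0,17,100],[0,0,-4,0,0,17,100],[0,0,-4,0,0,17,100],[0,0,-4,0,0,17,100]]'
python3 - <<'E'
from h import *
s=read_state();q=s["tcp_rot"];print(s["joint_pos"].round(2),np.degrees(2*np.arctan2(q[2],q[1])))
E
```

```text
clock: 2.35
eef_pos: [0.3968, -0.296, 0.2313]
tcp_rot: [0.0, 0.576, 0.818, -0.0]
force: [0.2, 0.2, 0.4]
grip_width: 0.997
grasp_force: 0.0
clock: 3.35
eef_pos: [0.3967, -0.2962, 0.1313]
tcp_rot: [0.0, -0.128, 0.992, -0.0]
force: [0.9, 1.0, 0.1]
grip_width: 1.003
grasp_force: 0.0
[-0.81  0.22 -0.3   1.06 -0.   -1.07] 194.68613359246376
```

```bash
python3 -m crank '[[0,0,-2.5,0,0,2.7,100],[0,0,-2.5,0,0,2.7,100],[0,0,-4,0,0,2.7,100],[0,0,-4.5,0,0,2.7,100],[0,0,-4.8,0,0,2.7,100],[0,0,-4.9,0,0,2.7,100],[0,0,-4.9,0,0,2.7,100],[0,0,-4.9,0,0,2.7,0],[0,0,-4.9,0,0,2.7,0],[0,0,-4.9,0,0,2.7,0]]'
python3 -m crank '[[0,0,0,0,0,0,0],[0,0,0,0,0,0,0],[0,0,0,0,0,0,0],[0,0,0,0,0,0,0]]'
python3 -m crank '[[0,0,1,0,0,0,0],[0,0,2,0,0,0,0],[0,0,3,0,0,0,0],[0,0,4,0,0,0,0],[0,0,5,0,0,0,0],[0,0,5,0,0,0,0],[0,0,5,0,0,0,0]]'
python3 - <<'E'
from h import *
s=read_state();q=s["tcp_rot"];print(s["joint_pos"].round(2),np.degrees(2*np.arctan2(q[2],q[1])))
c=optics.capture("top");a=c["pixels"][190:310,330:490]
d=optics.capture("side")["pixels"][160:340,250:490]
a=cv2.resize(a,(640,480))[:,:];d=cv2.resize(d,(640,480))
cv2.imwrite("pics/grip.png",cv2.resize(np.hstack([a,d]),(800,300)))
E
```

```text
clock: 4.35
eef_pos: [0.3969, -0.2964, 0.0093]
tcp_rot: [0.0, -0.241, 0.971, -0.001]
force: [2.2, -4.3, 1.7]
grip_width: 0.517
grasp_force: 2.9
clock: 4.75
eef_pos: [0.3971, -0.2965, 0.0096]
tcp_rot: [0.0, -0.241, 0.971, -0.001]
force: [-1.3, 0.4, 5.5]
grip_width: 0.448
grasp_force: 60.8
clock: 5.45
eef_pos: [0.3966, -0.2961, 0.1338]
tcp_rot: [0.0, -0.241, 0.971, -0.0]
force: [0.1, 0.5, -1.7]
grip_width: 0.459
grasp_force: 61.2
[-0.81  0.22 -0.29  1.06 -0.   -1.3 ] 207.8355534267958
```

View pics/grip.png

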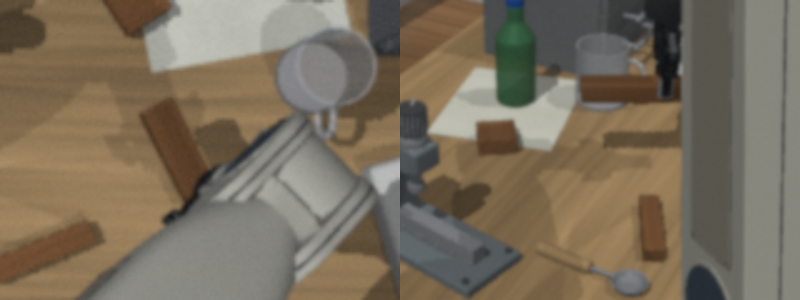

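The bar is held level, visible in the right half at about (620,90), and the table where it lay is clear. I'll carry it to a point in front of the gauge, turned to match.

```bash
python3 -m crank '[[1.32,15.3,0,0,0,-7.97,0],[1.32,15.3,0,0,0,-7.97,0],[1.32,15.3,0,0,0,-7.97,0],[1.32,15.3,0,0,0,-7.97,0],[1.32,15.3,0,0,0,-7.97,0],[1.32,15.3,0,0,0,-7.97,0],[1.32,15.3,0,0,0,-7.97,0],[1.32,15.3,0,0,0,-7.97,0],[1.32,15.3,0,0,0,-7.97,0],[1.32,15.3,0,0,0,-7.97,0]]'
python3 -m crank '[[0,0,0,0,0,0,0],[0,0,0,0,0,0,0]]'
python3 - <<'E'
from h import *
s=read_state();q=s["tcp_rot"];print(s["eef_pos"].round(4),s["joint_pos"].round(2),np.degrees(2*np.arctan2(q[2],q[1])))
c=optics.capture("top");a=cv2.resize(c["pixels"][150:270,240:360],(480,480),interpolation=cv2.INTER_CUBIC)
d=optics.capture("side");b=cv2.resize(d["pixels"][200:360,200:360],(320,320),interpolation=cv2.INTER_CUBIC)
o=np.zeros((480,800,3),np.uint8);o[:,:480]=a;o[:320,480:]=b
cv2.imwrite("pics/pre.png",o)
E
```

```text
clock: 6.55
eef_pos: [0.429, 0.0882, 0.1328]
tcp_rot: [-0.001, 0.103, 0.995, -0.0]
force: [0.5, -0.7, -1.4]
grip_width: 0.455
grasp_force: 61.3
clock: 6.75
eef_pos: [0.4295, 0.0853, 0.1334]
tcp_rot: [-0.0, 0.105, 0.994, -0.0]
force: [0.5, -0.6, -0.5]
grip_width: 0.455
grasp_force: 61.3
[0.4295 0.0853 0.1334] [ 0.    0.12 -0.41  1.04 -0.    0.22] 167.9039779835513
```

View pics/pre.png

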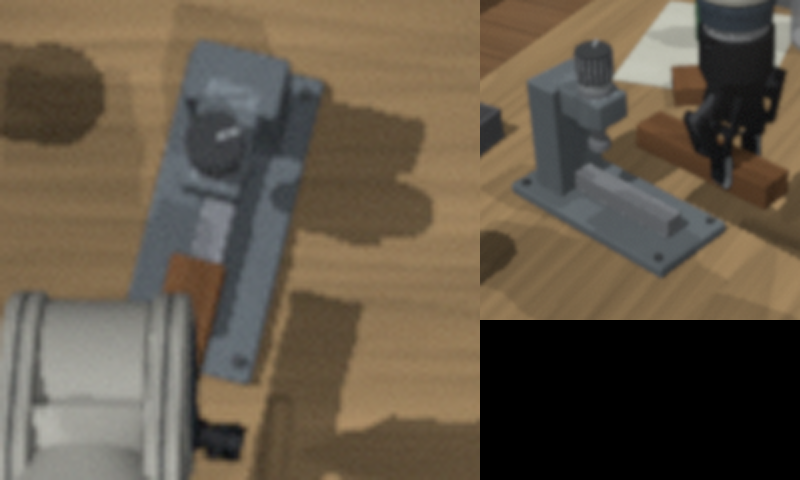

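The bar's front end shows in the top part at crop (170,252)–(226,265), lined up with the rail. I'll turn those corners into gauge coordinates.

Run:
```python
from h import *
c=optics.capture("top"); s=read_state()
cr=lambda x,y:((x+.5)/4-.5+240,(y+.5)/4-.5+150)
th=-.2094;G=np.array([.6253,.0448]);R=np.array([[np.cos(th),np.sin(th)],[-np.sin(th),np.cos(th)]])
print("tcp in gauge",R@(s["eef_pos"][:2]-G))
for p in((170,252),(226,265),(205,375)): print(p,R@(onz(c,cr(*p),.154)[:2]-G))
```

```text
tcp in gauge [-0.19974079 -0.00104532]
(170, 252) [-0.07491012  0.01863528]
(226, 265) [-0.07502201 -0.02269071]
(205, 375) [-0.1553129 -0.0263612]
```

```bash
python3 -m crank '[[0,0,-1,0,0,0,0],[0,0,-2,0,0,0,0],[0,0,-3,0,0,0,0],[0,0,-3.24,0,0,0,0],[0,0,-3.24,0,0,0,0],[0,0,-3.24,0,0,0,0]]'
python3 -m crank '[[0.6,-0.06,0,0,0,0,0],[1.2,-0.18,0,0,0,0,0],[1.8,-0.3,0,0,0,0,0],[2.4,-0.43,0,0,0,0,0],[3,-0.57,0,0,0,0,0],[3.4,-0.66,0,0,0,0,0],[3.7,-0.73,0,0,0,0,0],[3.92,-0.77,0,0,0,0,0],[3.92,-0.77,0,0,0,0,0]]'
python3 -m crank '[[0,0,-0.04,0,0,0,0],[0,0,-0.08,0,0,0,0],[0,0,-0.1,0,0,0,0],[0,0,-0.1,0,0,0,0]]'
python3 - <<'E'
from h import *
s=read_state()
c=optics.capture("top");a=cv2.resize(c["pixels"][150:270,240:360],(480,480),interpolation=cv2.INTER_CUBIC)
d=optics.capture("side");b=cv2.resize(d["pixels"][220:320,200:300],(320,320),interpolation=cv2.INTER_CUBIC)
o=np.zeros((480,800,3),np.uint8);o[:,:480]=a;o[:320,480:]=b
cv2.imwrite("pics/in.png",o)
E
```

```text
clock: 7.5
eef_pos: [0.4303, 0.0861, 0.0537]
tcp_rot: [0.001, 0.105, 0.994, 0.0]
force: [0.3, 0.7, -0.2]
grip_width: 0.455
grasp_force: 61.3
clock: 8.4
eef_pos: [0.5281, 0.0671, 0.053]
tcp_rot: [0.0, 0.105, 0.995, 0.0]
force: [-0.2, -0.2, -2.0]
grip_width: 0.458
grasp_force: 61.3
clock: 8.8
eef_pos: [0.5274, 0.0672, 0.0502]
tcp_rot: [-0.0, 0.105, 0.995, 0.0]
force: [-0.4, 0.1, -1.2]
grip_width: 0.454
grasp_force: 61.3
```

View pics/in.png

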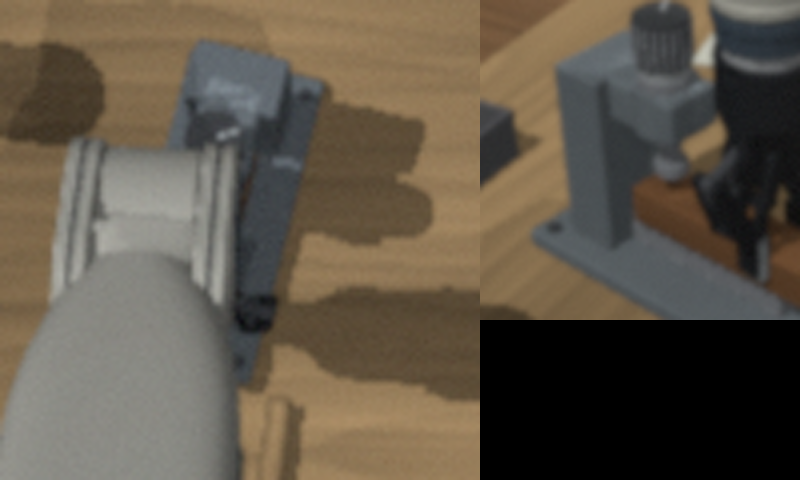

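The bar is under the foot and its end is about 10 mm short of the column, at right-hand crop (640,205). I'll push it in the rest of the way.

```bash
python3 -m crank '[[0.1,-0.02,0,0,0,0,0],[0.2,-0.04,0,0,0,0,0],[0.28,-0.06,0,0,0,0,0],[0.28,-0.06,0,0,0,0,0]]'
python3 -m crank '[[0.04,-0.01,0,0,0,0,0],[0.08,-0.02,0,0,0,0,0],[0.08,-0.02,0,0,0,0,0]]'
python3 -m crank '[[0.04,-0.01,0,0,0,0,0],[0.08,-0.02,0,0,0,0,0],[0.08,-0.02,0,0,0,0,0]]'
```

```text
clock: 9.3
eef_pos: [0.5351, 0.0655, 0.0502]
tcp_rot: [0.0, 0.105, 0.995, 0.0]
force: [0.3, 0.2, -1.9]
grip_width: 0.453
grasp_force: 61.3
clock: 9.6
eef_pos: [0.5368, 0.0651, 0.0503]
tcp_rot: [0.0, 0.105, 0.995, 0.0]
force: [0.3, -0.3, -2.3]
grip_width: 0.452
grasp_force: 61.3
clock: 9.9
eef_pos: [0.5376, 0.0649, 0.05]
tcp_rot: [-0.001, 0.105, 0.995, 0.0]
force: [-5.6, 1.0, -0.8]
grip_width: 0.454
grasp_force: 61.5
```

```bash
python3 -m crank '[[0.04,-0.01,0,0,0,0,0],[0.04,-0.01,-0.03,0,0,0,0],[0.04,-0.01,-0.06,0,0,0,0],[0.04,-0.01,-0.06,0,0,0,0]]'
python3 -m crank '[[0,0,-0.03,0,0,0,0],[0,0,-0.03,0,0,0,0]]'
```

```text
clock: 10.3
eef_pos: [0.5376, 0.0649, 0.0496]
tcp_rot: [-0.001, 0.104, 0.995, 0.0]
force: [-14.2, 3.1, 16.2]
grip_width: 0.456
grasp_force: 63.5
clock: 10.5
eef_pos: [0.5376, 0.0649, 0.0496]
tcp_rot: [-0.001, 0.104, 0.995, 0.0]
force: [-16.4, 2.5, 23.2]
grip_width: 0.458
grasp_force: 64.5
```

```bash
python3 -m crank '[[-0.04,0.01,0.06,0,0,0,75],[-0.04,0.01,0.06,0,0,0,75],[-0.04,0.01,0.06,0,0,0,75],[-0.04,0.01,0.06,0,0,0,75],[-0.04,0.01,0.06,0,0,0,75],[-0.04,0.01,0.06,0,0,0,75],[-0.5,0.1,1.5,0,0,0,75],[-0.8,0.17,3.5,0,0,0,100],[-0.8,0.17,5.5,0,0,0,100],[-0.8,0.17,7.5,0,0,0,100]]'
python3 -m crank '[[0,0,1.4,0,0,17,100],[0,0,1.4,0,0,17,100],[0,0,1.4,0,0,17,100],[0,0,1.4,0,0,17,100],[0,0,1.4,0,0,17,100],[0,0,1.4,0,0,17,100],[0,0,1.4,0,0,17,100],[0,0,1.4,0,0,17,100],[0,0,1.4,0,0,17,100],[0,0,1.4,0,0,17,100]]'
python3 - <<'E'
from h import *
s=read_state();q=s["tcp_rot"];print(s["eef_pos"].round(4),s["joint_pos"].round(2),np.degrees(2*np.arctan2(q[2],q[1])))
c=optics.capture("top");a=cv2.resize(c["pixels"][150:270,240:360],(480,480),interpolation=cv2.INTER_CUBIC)
d=optics.capture("side");b=cv2.resize(d["pixels"][220:340,200:320],(320,320),interpolation=cv2.INTER_CUBIC)
print([( [round(v) for v in x["location"]],round(x["p"],2)) for x in finder.place_of("side","bar_center")])
o=np.zeros((480,800,3),np.uint8);o[:,:480]=a;o[:320,480:]=b
cv2.imwrite("pics/placed.png",o)
E
```

```text
clock: 11.5
eef_pos: [0.519, 0.0687, 0.237]
tcp_rot: [0.0, 0.105, 0.995, -0.0]
force: [1.4, 0.4, -0.0]
grip_width: 0.999
grasp_force: 0.0
clock: 12.5
eef_pos: [0.5197, 0.0686, 0.2698]
tcp_rot: [-0.0, -0.597, 0.802, 0.0]
force: [-0.1, 1.1, -0.2]
grip_width: 1.003
grasp_force: 0.0
[0.5197 0.0686 0.2698] [-0.03  0.21  0.05  1.41 -0.   -1.31] 253.33599656097837
[([295, 397], 0.85), ([289, 277], 0.84), ([253, 467], 0.61), ([326, 368], 0.19)]
```

View pics/placed.png

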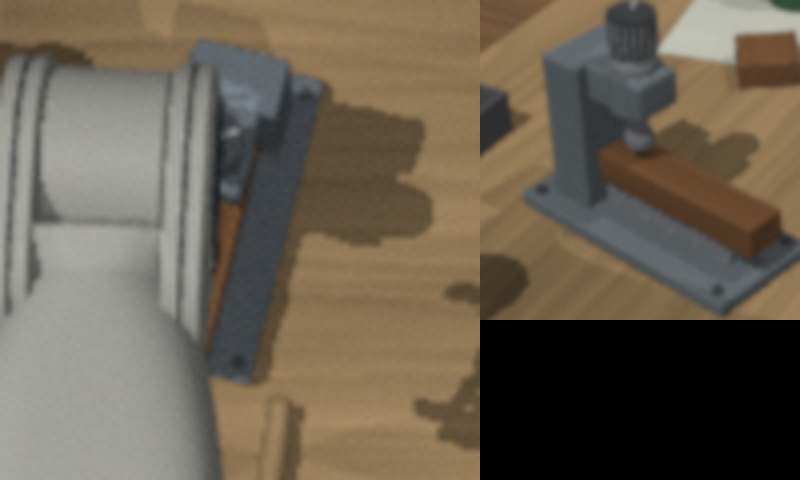

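The bar lies on the rail, square and against the column, with its end at right-hand crop (605,160). Next is the knob, with the wrist wound back to leave a long clockwise stroke.

```bash
python3 -m crank '[[4.22,-0.95,0.2,0,0,15.6,100],[4.22,-0.95,0.2,0,0,15.6,100],[4.22,-0.95,0.2,0,0,15.6,100],[4.22,-0.95,0.2,0,0,15.6,100],[4.22,-0.95,0.2,0,0,15.6,100],[4.22,-0.95,0.2,0,0,15.6,100],[4.22,-0.95,0.2,0,0,15.6,100],[4.22,-0.95,0.2,0,0,15.6,100],[4.22,-0.95,0.2,0,0,15.6,100],[4.22,-0.95,0.2,0,0,15.6,100]]'
python3 -m crank '[[0,0,-1,0,0,0,100],[0,0,-2,0,0,0,100],[0,0,-3,0,0,0,100],[0,0,-3.6,0,0,0,100],[0,0,-3.8,0,0,0,100],[0,0,-3.8,0,0,0,100]]'
python3 - <<'E'
from h import *
s=read_state();q=s["tcp_rot"];print(s["eef_pos"].round(4),s["joint_pos"].round(2),np.degrees(2*np.arctan2(q[2],q[1])),s["torque"])
E
python3 -m crank '[[0,0,0,0,0,0,0],[0,0,0,0,0,0,0],[0,0,0,0,0,0,0],[0,0,0,0,0,0,0],[0,0,0,0,0,0,0],[0,0,0,0,0,0,0]]'
python3 - <<'E'
from h import *
s=read_state();print(s["eef_pos"].round(4),s["torque"].round(3),s["force"].round(1))
E
```

```text
clock: 13.65
eef_pos: [0.6252, 0.0449, 0.2748]
tcp_rot: [0.0, 0.968, -0.251, -0.0]
force: [0.3, 0.7, -0.4]
grip_width: 1.0
grasp_force: 0.0
clock: 14.25
eef_pos: [0.625, 0.0449, 0.1796]
tcp_rot: [0.0, 0.968, -0.252, -0.0]
force: [-0.2, 0.0, -0.4]
grip_width: 1.001
grasp_force: 0.0
[0.625  0.0449 0.1796] [-0.06  0.41  0.11  1.28 -0.   -2.69] -29.222386046515282 [-0.06696244  0.00436912 -0.03553609]
clock: 14.85
eef_pos: [0.6262, 0.046, 0.1815]
tcp_rot: [-0.001, 0.968, -0.25, 0.001]
force: [2.3, 5.7, 4.0]
grip_width: 0.471
grasp_force: 60.8
[0.6262 0.046  0.1815] [ 1.066 -0.325 -0.095] [2.3 5.7 4. ]
```

```bash
cat > st.py <<'E'
from h import *
s=read_state();q=s["tcp_rot"];print("j6",s["joint_pos"][5].round(3),"yaw",np.degrees(2*np.arctan2(q[2],q[1])).round(1),"T",s["torque"].round(3),"F",s["force"].round(1),"taul",s["tau"][5].round(3))
E
python3 -m crank '[[0.04,0.04,0,0,0,-1,0],[0.04,0.04,0,0,0,-2,0],[0.04,0.04,0,0,0,-3,0],[0.04,0.04,0,0,0,-4,0],[0.04,0.04,0,0,0,-5,0],[0.04,0.04,0,0,0,-6,0]]'; python3 st.py
python3 -m crank '[[0,0,0,0,0,-1.2,0],[0,0,0,0,0,-2.4,0],[0,0,0,0,0,-3.6,0],[0,0,0,0,0,-4.8,0],[0,0,0,0,0,-6,0],[0,0,0,0,0,-7.2,0],[0,0,0,0,0,-8.4,0],[0,0,0,0,0,-9.6,0],[0,0,0,0,0,-10.8,0],[0,0,0,0,0,-12,0]]'; python3 st.py
python3 -c "
from h import *
c=optics.capture('side')['pixels'][210:290,220:300]
cv2.imwrite('pics/knob1.png',cv2.resize(c,(480,480),interpolation=cv2.INTER_CUBIC))"
```

```text
clock: 15.45
eef_pos: [0.6266, 0.0465, 0.1815]
tcp_rot: [-0.001, 0.869, -0.494, 0.001]
force: [0.1, 3.9, 6.7]
grip_width: 0.475
grasp_force: 61.1
j6 -2.168 yaw -59.2 T [0.507 0.305 0.124] F [0.1 3.9 6.7] taul -1.276
clock: 16.45
eef_pos: [0.6273, 0.0466, 0.1815]
tcp_rot: [0.002, -0.506, 0.863, -0.0]
force: [3.4, 3.6, 4.6]
grip_width: 0.477
grasp_force: 61.0
j6 -1.12 yaw 240.8 T [ 0.683 -0.512  0.194] F [3.4 3.6 4.6] taul -1.564
```

View pics/knob1.png

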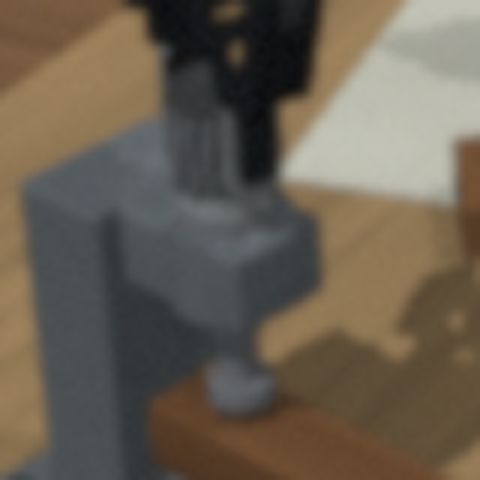

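The foot has come down and is just above the bar, at crop (240,385). I'll continue in 15° steps and watch the torque.

```bash
python3 -m crank '[[0,0,0,0,0,-1,0],[0,0,0,0,0,-2,0],[0,0,0,0,0,-3,0]]' >/dev/null; python3 st.py
python3 -m crank '[[0,0,0,0,0,-1,0],[0,0,0,0,0,-2,0],[0,0,0,0,0,-3,0]]' >/dev/null; python3 st.py
python3 -m crank '[[0,0,0,0,0,-1,0],[0,0,0,0,0,-2,0],[0,0,0,0,0,-3,0]]' >/dev/null; python3 st.py
```

```text
j6 -0.861 yaw 225.9 T [ 0.818 -0.706  0.17 ] F [3.9 2.7 4.7] taul -1.28
j6 -0.599 yaw 210.9 T [ 0.631 -0.89   0.151] F [5.5 3.4 5.1] taul -1.276
j6 -0.337 yaw 195.9 T [ 0.491 -0.985  0.15 ] F [5.9 1.6 5.7] taul -1.277
```

```bash
python3 -m crank '[[0.02,0,0,0,0,-1,0],[0.02,0,0,0,0,-2,0],[0.02,0,0,0,0,-3,0]]' >/dev/null; python3 st.py
python3 -m crank '[[0.02,0,0,0,0,-1,0],[0.02,0,0,0,0,-2,0],[0.02,0,0,0,0,-3,0]]' >/dev/null; python3 st.py
```

```text
j6 -0.075 yaw 180.9 T [ 0.345 -0.624  0.1  ] F [3.6 0.4 5.7] taul -1.278
j6 0.187 yaw 165.8 T [-0.032 -0.184  0.183] F [ 1.6 -0.7  6.5] taul -1.277
```

```bash
python3 -m crank '[[0,0,0,0,0,-1,0],[0,0,0,0,0,-2,0],[0,0,0,0,0,-3,0]]' >/dev/null; python3 st.py
```

```text
j6 0.448 yaw 150.8 T [-0.196 -0.132  0.138] F [ 1.2 -1.2  6.5] taul -1.277
```

```bash
python3 -m crank '[[0,0,0,0,0,-1,0],[0,0,0,0,0,-2,0]]' >/dev/null; python3 st.py
python3 -m crank '[[0,0,0,0,0,-1,0],[0,0,0,0,0,-2,0]]' >/dev/null; python3 st.py
python3 -c "
from h import *
c=optics.capture('side')['pixels'][210:290,220:300]
cv2.imwrite('pics/knob2.png',cv2.resize(c,(480,480),interpolation=cv2.INTER_CUBIC))"
```

```text
j6 0.623 yaw 140.8 T [-0.351 -0.127  0.261] F [ 1.  -2.9  6.1] taul -1.134
j6 0.797 yaw 130.8 T [-0.484 -0.054  0.282] F [ 0.6 -2.5  7.3] taul -1.139
```

View pics/knob2.png

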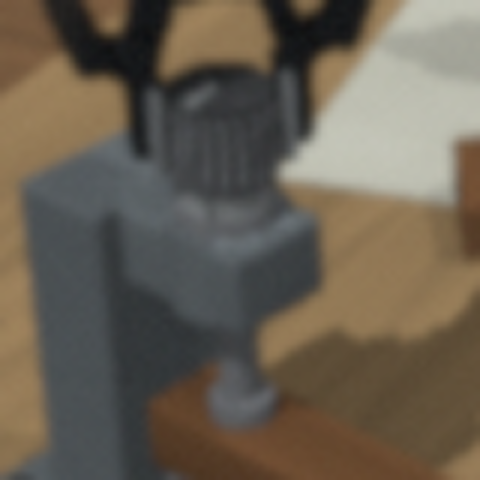

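The foot is now on the bar at crop (240,400). The torque stepped up to 0.28 and joint 6 torque jumped by 0.14 N m, so the clutch began slipping between yaw 151° and 141°. About 30° more gives 40–50° of slip, and then I'll let go.

```bash
python3 -m crank '[[0,0,0,0,0,-1,0],[0,0,0,0,0,-2,0],[0,0,0,0,0,-3,0]]' >/dev/null; python3 st.py
python3 -m crank '[[0,0,0,0,0,-1,0],[0,0,0,0,0,-2,0],[0,0,0,0,0,-3,0],[0,0,0,0,0,-3,0]]' >/dev/null; python3 st.py
python3 -m crank '[[0,0,0,0,0,0,100],[0,0,0,0,0,0,100],[0,0,0,0,0,0,100],[0,0,0,0,0,0,100],[0,0,0,0,0,0,100],[0,0,0,0,0,0,100],[0,0,1,0,0,0,100],[0,0,2.5,0,0,0,100],[0,0,4,0,0,0,100]]'
python3 -m crank '[[-2,0,0,0,0,0,100],[-4,0,0,0,0,0,100],[-5,0,0,0,0,0,100],[-5,0,0,0,0,0,100],[-5,0,0,0,0,0,100]]'
python3 st.py
python3 -c "
from h import *
a=optics.capture('side')['pixels']
c=a[210:330,190:350]
cv2.imwrite('pics/end.png',cv2.resize(c,(800,600),interpolation=cv2.INTER_CUBIC))"
```

```text
j6 1.059 yaw 115.8 T [-0.564  0.15   0.306] F [-1.6 -3.4  7.5] taul -1.142
j6 1.321 yaw 100.8 T [-0.61   0.343 -0.067] F [-1.8 -3.5  7.3] taul 1.014
clock: 20.35
eef_pos: [0.6268, 0.0459, 0.2808]
tcp_rot: [-0.0, 0.636, 0.772, -0.0]
force: [0.7, 0.5, 0.0]
grip_width: 0.998
grasp_force: 0.0
clock: 20.85
eef_pos: [0.5022, 0.0459, 0.2806]
tcp_rot: [0.001, 0.636, 0.772, 0.0]
force: [0.9, -0.3, 0.5]
grip_width: 1.004
grasp_force: 0.0
j6 1.304 yaw 101.0 T [ 0.024  0.037 -0.019] F [ 0.9 -0.3  0.5] taul -0.008
```

View pics/end.png

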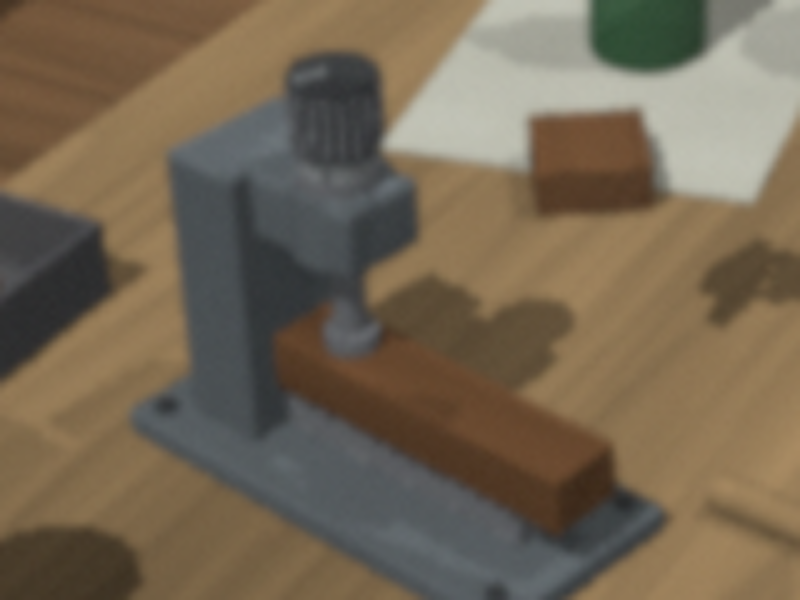

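The bar is clamped on the rail against the column, with the foot on it at crop (350,335). The gripper is clear, so I'm handing in.

```bash
python3 -c "
from h import *
print(r.close_job())"
```

```text
the job is handed in; nothing more can be done
None
```

I handed the job in with the longest bar on the rail against the column, clamped under the foot with about 40–50° of clutch slip (estimated from joint torque), the gripper clear and nothing else touched; no verdict came back.

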